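# Shut and latch the potter's damp box

## Robot

A 6-joint arm with a two-finger parallel gripper is mounted at the origin on the work surface. World frame = base frame: x ahead of the robot, y to its left, z up, the work surface at z = 0. Lengths are in m, angles in rad, forces in N, time in s.
With the tool pointing down it reaches from about 0.25 to 0.725 m from the base axis. Payload 4 kg.
Tool frame: the origin (TCP) lies at the very end of the fingers, on their centre line; the grasp point (between the pads) lies 19 mm behind it; x points along the fingers, z is the direction in which the jaws open and shut, and the axes are right-handed (so a half turn about x gives the same grasp; the last joint's range is limited). The gripper opens to 85 mm and grips with 20 to 120 N. Pads are 22 mm wide; open, the fingers measure 114 mm over their backs; the gripper's body (76 mm by 85 mm) begins 54 mm behind the grasp point. The pads swing forward as they close: fully open they stand 13 mm farther back than shut.
Start: joints at [1.332, 0.241, 0.005, 1.335, 0, 1.571], TCP at [0.118, 0.486, 0.204] pointing down, gripper open.
Joint ranges: [-2.72, 2.72], [-1.05, 1.87], [-1.09, 1.28], [-1.99, 2.15], [-1.42, 1.44], [-3.14, 3.14]. Speed limits (rad/s): [2.79, 2.79, 3.14, 3.14, 3.14, 3.14].

## Interface

Orientations are given as a unit quaternion [x, y, z, w].
In Python, from workcell import bot gives the robot as it stands.
- The arm moves only by the tool step_arm, never from a script. Its argument "series" is a list of rows, each an object of numbers: "x", "y", "z": the shift along the world's x, y, z in cm; "twist": the turn about the world's z in degrees; "jaw": the finger opening in cm, from 0 to 8.54. In form: [{"x": .., "y": .., "z": .., "twist": .., "jaw": ..}, ...]. A call has 1 to 10 rows; each row is the pose to reach, as a shift and turn from the pose measured when the call began; what a row does not reach only later rows make up. A row lasts 1/12 s, in which the tool goes at most 41.7 mm and 7.16 degrees, less where a joint would pass 70% of its speed; a pose out of reach is approached as far as the arm can. A call with a gripper value outside its range is refused whole. The fingers move at their own pace and stop on an object; the grip force is fixed at half the most. Time passes only in rows, so rows that repeat a pose let the fingers close. It gives the time, the measured TCP pose, the force and the opening at its end, in the units of the state.
- bot.get_obs(): the state, without advancing time (a new reading comes with each control period).
- bot.camera(name): name is "scene" or "top" or "wrist"; returns (picture, depth): 400x640x3 uint8, red, green, blue; 400x640 float32, m along the optical axis (not along the pixel's ray), 0 where there is no reading.
- bot.camera_info(name): a dict with "camera_matrix" (3x3 intrinsics, pixels), "R" (3x3) and "t" (3): a world point X has camera coordinates R X + t; the wrist camera has in their place "mount" (4x4, takes a point from camera to tool coordinates, whose origin is the TCP and whose axes are the tool frame's). Camera axes: x right, y down, z forward; pixel columns grow to the right and rows downward; lengths in m; the calibration is good to about 2 mm. A picture is of the moment at which its call begins: read the wrist's pose just before it. camera_info takes no time and is no camera call.
- bot.job_done(): hands the job in, once; it reports no verdict.
The state is a dict: "clock": time; "joint_pos": joint angles; "joint_vel": joint speeds; "tau": joint torques, N m; "eef_pos": TCP position; "tool_rot": TCP orientation; "ft_force": force on the tool from outside, world axes, zero at the start; "ft_torque": the same for the moment, N m; "grip_width": finger opening in m.
Only numpy, scipy, OpenCV 4.12 (cv2) and the standard library are available. Lean on these libraries where they do the work, as an engineer would, in place of code of your own. Each camera call takes 0.05 s, during which the arm holds its last target.

## Task

Close up the damp box so that the trimmed bowls dry slowly: push its lid down flush with your fingertips, without slamming it, and then push the upright tabs of both slide latches inwards until each latch is fully home over the lid. Only push gently: grip and lift nothing, leave the latches drawn back until the lid is shut, and do not disturb the bowls and tools.

Things in the scene. Friction and masses are not known exactly. Their poses are not given: they have to be found in the camera images.
- box: plywood damp box fixed to the table, 220 mm deep (its x), 260 mm wide (its y), rim 100 mm high; origin at the centre of its underside, x pointing away from the robot, y to the left. On each side (+y and -y) a plywood ledge 80 mm deep sticks out 110 mm from the box wall, centred 50 mm to the robot's side of the box centre (x = -50 mm), its top 112 mm above the table, level with the top of the shut lid. Each ledge carries a slide latch.
- lid (a joint): angle of the box's lid about the hinge along the far (+x) rim: 0 shut, grows as the near edge rises (1.5 at most; 0.7 to 1.1 at the start). The hinge is stiff: the lid stays where it is left, and a push of about 2 to 8 N near its near edge moves it down. Shut, it rests firmly on the rim.
- lid_hinge (a point): point on the hinge of the lid, a light wooden board 220 mm long, 260 mm wide, 12 mm thick, turning with the lid joint. The point lies on the hinge line, mid-width, on its underside (100 mm above the table, 110 mm beyond the box centre); when shut its axes are the box's, the board reaching from this point 220 mm along its -x, its upper face 12 mm along its +z. It has no handle.
- lid_edge (a point): middle of the upper rim of the lid's free (near) edge, 220 mm from the hinge, on the upper face
- latch_left (a joint): travel of the left latch (+y side of the box): 0 fully drawn back, 0.065 m fully home; it grows as the latch slides towards the box's middle (along the box's -y). It starts drawn back, 0 to 0.02, stays where it is left and slides with about 3 N. Home, its tongue lies over the lid by 40 mm; up to 0.025 it is clear of the lid.
- tab_left (a point): the left latch's upright steel finger tab: 44 mm (x) x 10 mm (y) x 36 mm high, standing on the flat steel slide; moves with the latch. The point is the tab's centre, 136 mm above the table; the tab's foot is at 118 mm, its top at 154 mm; axes as the box's. At latch travel 0 it stands at 200 mm along the box's y, fully home at 135 mm; always at x = -50 mm.
- latch_right (a joint): travel of the right latch (-y side of the box): 0 fully drawn back, 0.065 m fully home; it grows as the latch slides towards the box's middle (along the box's +y). It starts drawn back, 0 to 0.02, stays where it is left and slides with about 3 N. Home, its tongue lies over the lid by 40 mm; up to 0.025 it is clear of the lid.
- tab_right (a point): the right latch's upright steel finger tab: 44 mm (x) x 10 mm (y) x 36 mm high, standing on the flat steel slide; moves with the latch. The point is the tab's centre, 136 mm above the table; the tab's foot is at 118 mm, its top at 154 mm; axes as the box's. At latch travel 0 it stands at -200 mm along the box's y, fully home at -135 mm; always at x = -50 mm.
- bowl_in_a: small terracotta bowl, 84 mm wide, 62 mm high, standing loose inside the box (left half); leave it alone. Origin at the centre of its underside.
- bowl_in_b: the same bowl in the right half of the box; leave it alone. Origin at the centre of its underside.
- bowl_upright: terracotta bowl standing upright on the table, 110 mm wide, 70 mm high, near a far corner of the box; leave it alone. Origin at the centre of its underside.
- bowl_down: terracotta bowl lying mouth down on the table, 116 mm wide, 66 mm high, near a far corner of the box; leave it alone. Origin at the centre of its underside (the mouth).
- slip_jar: closed clear jar with a white cap, 60 mm wide, 85 mm high, on the table; leave it alone. Origin at the centre of its underside.
- loop_tool: loop trimming tool lying on the table, wooden handle 120 mm long, 16 mm thick, steel loop at its +x end; leave it alone. Origin at the centre of its underside (middle of the handle).
- wood_rib: flat dark wooden rib, 100 x 50 x 10 mm, lying on the table in front of the box; leave it alone. Origin at the centre of its underside.

How it is judged:
On the way, in this order (a step that is already met when the one before it is completed fails the run):
1. the lid is pushed shut while both latches are still drawn back (value of joint lid below 0.03 rad and value of joint each of latch_left, latch_right below 0.03 m), for 0.2 s.
2. both latches are pushed home over the shut lid (value of joint lid below 0.03 rad and value of joint each of latch_left, latch_right above 0.058 m), for 0.2 s.
At the end, for the whole second after the job is handed in: The lid is shut to within 0.03 rad, both latches stand at 0.058 m or more (within 7 mm of fully home), all at rest, and no bowl, jar or tool has moved more than 25 mm or been tipped (all of step 2 and velocity of joint lid between -0.02 and 0.02 rad/s and velocity of joint latch_left between -0.005 and 0.005 m/s and velocity of joint latch_right between -0.005 and 0.005 m/s and not (distance of any of bowl_in_a, bowl_in_b, bowl_upright, bowl_down, slip_jar, loop_tool, wood_rib from where it was at the start of the episode above 0.025 m or angle between any of bowl_in_a, bowl_in_b, bowl_upright, bowl_down, slip_jar, loop_tool, wood_rib's own z axis and vertical above 0.5 rad)); the robot touches nothing.
It fails at once if the lid or a tab is pinched: the fingers press on both sides of it at once ((contact force between the fingers and lid_c0 above 5 N and contact force between the fingers and lid_c1 above 5 N) or (contact force between the fingers and latch_left_c1 above 5 N and contact force between the fingers and latch_left_c2 above 5 N) or (contact force between the fingers and latch_right_c1 above 5 N and contact force between the fingers and latch_right_c2 above 5 N)).
It fails at once if the lid is slammed (faster than 2 rad/s) or lifted farther open (beyond 1.25 rad) (velocity of joint lid below -2 rad/s or value of joint lid above 1.25 rad).
It fails at once if a latch is pushed in (beyond 0.03 m) while the lid is still open (value of joint lid above 0.06 rad and value of joint any of latch_left, latch_right above 0.03 m).
It fails at once if the lid or a tab is shoved hard (more than 80 N between it and the fingers) (contact force between the fingers and latch_left above 80 N or contact force between the fingers and latch_right above 80 N or contact force between the fingers and lid above 80 N).
It fails at once if a bowl, the jar or a tool is moved more than 25 mm or tipped (distance of any of bowl_in_a, bowl_in_b, bowl_upright, bowl_down, slip_jar, loop_tool, wood_rib from where it was at the start of the episode above 0.025 m or angle between any of bowl_in_a, bowl_in_b, bowl_upright, bowl_down, slip_jar, loop_tool, wood_rib's own z axis and vertical above 0.5 rad).
It also fails if it takes over 54 s, if anything falls off the work surface, if the arm or the gripper's body presses on something with over 40 N, if the wrist force passes 120 N, or if a joint passes its speed limit or range.

## Working session

There is one attempt and no reset: what is moved stays moved. The work goes in short steps, Python scripts to look and compute and a tool call to move; the robot and the scene stay as the last step left them, time stands still between calls to the robot, and variables do not carry over. Pictures are saved under pics/ and viewed, and the job is handed in when it is done.

Besides the shell and the picture viewer there is one more tool, called after "Emit:" as name(argument=value, ...) on one line, values as JSON. step_arm: Moves the arm, as the interface text tells. Its arguments: {"type":"object","properties":{"series":{"type":"array","items":{"type":"object","properties":{"x":{"type":"number"},"y":{"type":"number"},"z":{"type":"number"},"twist":{"type":"number"},"jaw":{"type":"number"}}}}},"required":["series"]}

```bash
mkdir -p pics
cat > h.py <<'E'
import numpy as np, cv2
from workcell import bot
def shot(n,f):
    p,d=bot.camera(n); cv2.imwrite(f'pics/{f}.png',p[:,:,::-1]); np.savez(f'pics/{f}.npz',p=p,d=d); return p,d
def world(n,d):
    c=bot.camera_info(n); K=np.array(c['camera_matrix']);R=np.array(c['R']);t=np.array(c['t'])
    v,u=np.mgrid[:400,:640]
    P=np.stack([(u-K[0,2])/K[0,0]*d,(v-K[1,2])/K[1,1]*d,d],-1)
    return (P-t)@R
E
python3 - <<'E'
from h import *
for n in('scene','top'):
    shot(n,n+'0')
    c=bot.camera_info(n);R=np.array(c['R']);print(n,-R.T@np.array(c['t']),R[2])
o=bot.get_obs();print(o)
E
```

```text
scene [0.64958139 0.64528259 1.04257269] [-0.08010638 -0.58607741 -0.80628545]
top [ 0.44247914 -0.03208399  1.48656164] [ 0.0925372   0.00910699 -0.99566758]
{'clock': 0.1, 'joint_pos': array([1.33199776e+00, 2.41328640e-01, 3.89042340e-03, 1.33521515e+00,
       4.94956078e-06, 1.57083596e+00]), 'joint_vel': array([-0.00165991, -0.00187308,  0.00346465, -0.00229283,  0.00191036,
       -0.00048171]), 'tau': array([ 5.88897456e-05, -3.73138833e+01,  2.53010023e+01,  1.08678045e-02,
       -7.25249424e-05, -6.66893740e-07]), 'eef_pos': array([0.11812272, 0.48522268, 0.20361854]), 'tool_rot': array([-0.43727537,  0.55652383,  0.43646679,  0.55548917]), 'ft_force': array([-0.18542159, -0.23602417, -0.29219434]), 'ft_torque': array([-0.05478088,  0.00593501,  0.01738265]), 'grip_width': 0.08541201419255504}
```

View pics/scene0.png

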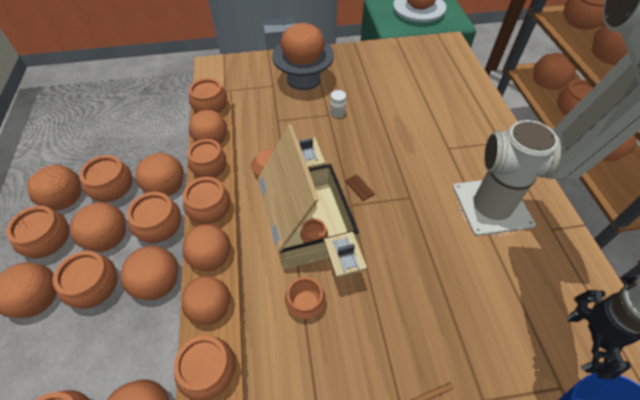

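View pics/top0.png

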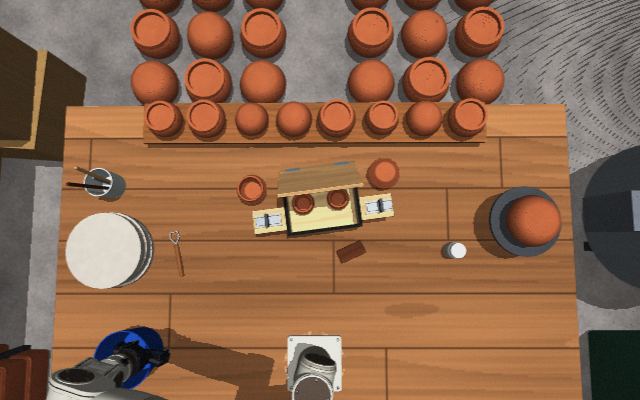

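The top view shows the box around pixel (322,205), slightly turned. The left latch is near (268,221), the right latch near (377,207), and the lid stands open. Next I'll zoom in and get metric positions.

Run:
```python
from h import *
z=np.load('pics/top0.npz');p=z['p'];d=z['d']
cv2.imwrite('pics/topz.png',cv2.resize(p[140:270,230:420,::-1],None,fx=4,fy=4,interpolation=cv2.INTER_CUBIC))
z2=np.load('pics/scene0.npz')
cv2.imwrite('pics/scz.png',cv2.resize(z2['p'][110:330,240:390,::-1],None,fx=3.6/1.4,fy=3.6/1.4,interpolation=cv2.INTER_CUBIC))
W=world('top',d)
print(d[200,320],W[270,330])
# ledge/latch region heights
for nm,(a,b) in dict(L=(245,292),R=(356,400)).items():
    reg=np.zeros(d.shape,bool);reg[185:245,a:b]=1
    m=reg&(d>0)&(W[...,2]>.095)&(W[...,2]<.122)
    q=W[m];print(nm,m.sum(),q.mean(0),np.percentile(q[:,2],[5,50,95]))
    r=cv2.minAreaRect(q[:,:2].astype(np.float32)*1000);print(r, np.round(cv2.boxPoints(r)))
    m2=reg&(W[...,2]>.13)&(W[...,2]<.17);vv,uu=np.nonzero(m2);print('tab',m2.sum(),W[m2].mean(0) if m2.any() else 0,np.c_[uu,vv].tolist()[:30])
```

```text
1.482165 [ 0.32868815 -0.05750022  0.00049123]
L 810 [0.50826732 0.14058415 0.11197636] [0.0994566  0.11297998 0.11998501]
((513.4598999023438, 146.78384399414062), (134.6922149658203, 122.42050170898438), 8.448479652404785) [[438. 197.]
 [456.  76.]
 [589.  96.]
 [571. 217.]]
tab 50 [0.50602472 0.15566234 0.15122671] [[264, 214], [265, 214], [266, 214], [267, 214], [264, 215], [265, 215], [266, 215], [267, 215], [268, 215], [265, 216], [266, 216], [267, 216], [265, 217], [266, 217], [267, 217], [268, 217], [265, 218], [266, 218], [267, 218], [268, 218], [265, 219], [266, 219], [267, 219], [268, 219], [265, 220], [266, 220], [267, 220], [268, 220], [265, 221], [266, 221]]
R 813 [ 0.55100228 -0.20392121  0.11164942] [0.09925379 0.11249198 0.11976744]
((553.2850341796875, -209.9857177734375), (127.22636413574219, 136.07720947265625), 89.45626831054688) [[ 485. -273.]
 [ 621. -274.]
 [ 622. -147.]
 [ 486. -146.]]
tab 54 [ 0.55401776 -0.22580456  0.15056417] [[379, 199], [380, 199], [381, 199], [382, 199], [379, 200], [380, 200], [381, 200], [382, 200], [379, 201], [380, 201], [381, 201], [382, 201], [379, 202], [380, 202], [381, 202], [382, 202], [379, 203], [380, 203], [381, 203], [382, 203], [379, 204], [380, 204], [381, 204], [382, 204], [379, 205], [380, 205], [381, 205], [382, 205], [383, 205], [379, 206]]
```

View pics/topz.png

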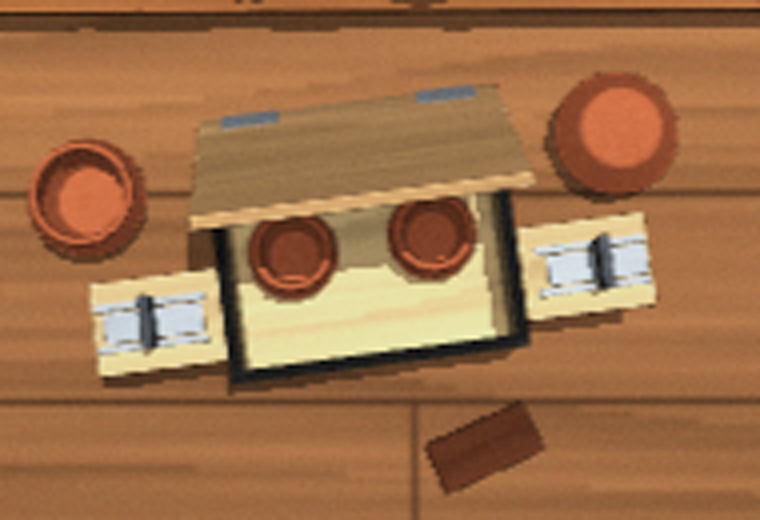

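View pics/scz.png

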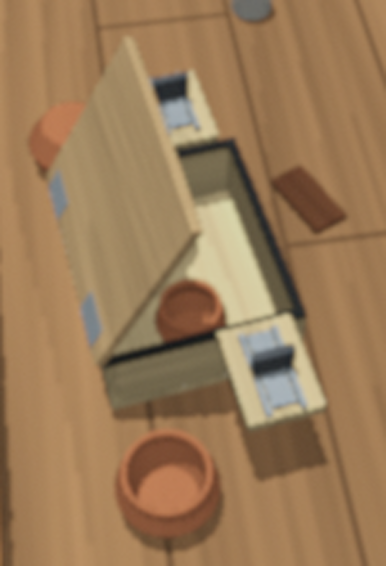

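```bash
cat >> h.py <<'E'
def ray(n,u,v,z):
    c=bot.camera_info(n); K=np.array(c['camera_matrix']);R=np.array(c['R']);t=np.array(c['t'])
    C=-R.T@t; r=R.T@np.array([(u-K[0,2])/K[0,0],(v-K[1,2])/K[1,1],1.]); return C+r*(z-C[2])/r[2]
E
python3 - <<'E'
from h import *
P=[ray('top',229.9+u/4,139.9+v/4,.112) for u,v in((90,285),(99,377),(643,213),(656,303))]
P=np.array(P);print(P.round(4))
print('ledge depth',np.linalg.norm(P[0]-P[1]),np.linalg.norm(P[2]-P[3]),'span',np.linalg.norm((P[0]+P[1]-P[2]-P[3])/2))
dy=(P[0]+P[1]-P[2]-P[3])[:2];dy/=np.linalg.norm(dy);ex=np.array([dy[1],-dy[0]]);yaw=np.arctan2(ex[1],ex[0])
c=P.mean(0)[:2]+.05*ex;print('yaw',yaw,np.degrees(yaw),'c',c)
z=np.load('pics/top0.npz');p=z['p'];W=world('top',z['d'])
B=W.copy();B[...,:2]=(W[...,:2]-c)@np.c_[ex,dy]
for nm,s in(('L',1),('R',-1)):
    m=(B[...,2]>.135)&(B[...,2]<.17)&(abs(B[...,0]+.05)<.03)&(B[...,1]*s>.14)&(B[...,1]*s<.24)
    # dark pixels
    print(nm,m.sum(),B[m].mean(0),B[m].min(0),B[m].max(0),'travel',.2-s*np.median(B[m][:,1]))
    mm=(p.max(2)<95);mm&=(abs(B[...,0]+.05)<.03)&(B[...,1]*s>.14)&(B[...,1]*s<.24)
    vv,uu=np.nonzero(mm);q=ray('top',uu.mean(),vv.mean(),.145);print('dark',mm.sum(),(q[:2]-c)@np.c_[ex,dy])
m=(B[...,2]>.12)&(B[...,2]<.4)&(abs(B[...,1])<.10)&(B[...,0]>-.1)&(B[...,0]<.14)
q=B[m];A=np.polyfit(q[:,0],q[:,2],1);print('lid n',m.sum(),'angle',-np.arctan(A[0]),q.min(0),q.max(0))
i=q[:,2].argmax();print(q[i])
# rest of scene: items heights
for nm,(a,b) in dict(rib=(350,252),jar=(456,250),up=(252,188),down=(384,173)).items(): print(nm,W[b,a],B[b,a])
# rim of near wall
m=(B[...,2]>.09)&(B[...,2]<.108)&(abs(B[...,1])<.1)&(B[...,0]<-.08);print('near rim',B[m].min(0),B[m].max(0),B[m].mean(0))
# targets
for n,bx,by in(('edge shut',-.11,0),('tabL',-.05,.2),('tabR',-.05,-.2),('tabLhome',-.05,.135),('tabRhome',-.05,-.135)): w=c+bx*ex+by*dy;print(n,w,np.linalg.norm(w))
E
```

```text
[[ 0.5375  0.2099  0.112 ]
 [ 0.4588  0.2012  0.112 ]
 [ 0.5981 -0.2654  0.112 ]
 [ 0.5206 -0.275   0.112 ]]
ledge depth 0.07924710661725626 0.07805752538378452 span 0.47962617162706317
yaw 0.12792357247220285 7.3294808028931415 c [ 0.57832743 -0.02593705]
L 47 [-0.04887247  0.18960904  0.15244228] [-0.06993835  0.18495934  0.13563991] [-0.02857801  0.19561418  0.15899656] travel 0.011108368020253917
dark 39 [-0.04927375  0.19029151]
R 50 [-0.04936966 -0.1954109   0.15210112] [-0.07042478 -0.2013499   0.1361015 ] [-0.02865513 -0.19061892  0.16441281] travel 0.004854034586346895
dark 34 [-0.05066788 -0.19126079]
lid n 1630 angle 1.0423640028584653 [ 0.00442389 -0.09999259  0.12014423] [0.11588226 0.09982994 0.30426309]
[ 0.01213176 -0.03832805  0.30426309]
rib [ 0.3943229  -0.13030031  0.01420284] [-0.19581515 -0.08003613  0.01420284]
jar [ 0.40272943 -0.4913606   0.08571487] [-0.23353957 -0.43921863  0.08571487]
up [0.63105117 0.23102999 0.00675613] [0.08507549 0.24814112 0.00675613]
down [ 0.67555764 -0.25065935  0.06707221] [ 0.0677668  -0.23529021  0.06707221]
near rim [-0.51790945 -0.0981115   0.09051903] [-0.09818672  0.09765796  0.10756611] [-0.13070934  0.00588875  0.1003854 ]
edge shut [ 0.46922625 -0.0399703 ] 0.4709255728613363
tabL [0.50322099 0.16604998] 0.5299093912178379
tabR [ 0.55425097 -0.23068159] 0.6003400180414611
tabLhome [0.51151336 0.1015811 ] 0.5215022926455342
tabRhome [ 0.5459586  -0.16621271] 0.5706990966598187
```

Run:
```python
from h import *
from scipy.spatial.transform import Rotation as Ro
o=bot.get_obs();R=Ro.from_quat(o['tool_rot']).as_matrix();print(R.round(3),'jaw yaw',np.degrees(np.arctan2(R[1,2],R[0,2])))
e=o['eef_pos'];c=np.array([.5783,-.0259]);a=.128;ex=np.array([np.cos(a),np.sin(a)]);ey=np.array([-ex[1],ex[0]])
for bx in(.05,.02):
  w=c+bx*ex;print(bx,w,(w-e[:2])*100)
```

```text
[[-0.    -0.972  0.237]
 [-0.002  0.237  0.972]
 [-1.     0.    -0.002]] jaw yaw 76.31557909928561
0.05 [ 0.62789096 -0.01951746] [ 50.97682388 -50.47401455]
0.02 [ 0.59813638 -0.02334698] [ 48.00136635 -50.85696683]
```

Emit:
step_arm(series=[{"x": 0,"y": 0,"z": 4,"twist": 0,"jaw": 0},{"x": 0,"y": 0,"z": 8,"twist": -5,"jaw": 0},{"x": 1,"y": -1,"z": 12,"twist": -10,"jaw": 0},{"x": 3,"y": -3,"z": 15,"twist": -16,"jaw": 0},{"x": 5.5,"y": -5.5,"z": 16,"twist": -22,"jaw": 0},{"x": 8,"y": -8,"z": 16,"twist": -28,"jaw": 0},{"x": 10.5,"y": -10.5,"z": 16,"twist": -35,"jaw": 0},{"x": 13,"y": -13,"z": 16,"twist": -42,"jaw": 0},{"x": 15.5,"y": -15.5,"z": 16,"twist": -49,"jaw": 0},{"x": 18,"y": -18,"z": 16,"twist": -56,"jaw": 0}])

```text
clock: 0.93
eef_pos: [0.2988, 0.3037, 0.3634]
tool_rot: [-0.123, 0.697, 0.123, 0.696]
ft_force: [0.3, 0.6, -0.3]
grip_width: 0.0001
```

Emit:
step_arm(series=[{"x": 3,"y": -3,"z": 0,"twist": -5},{"x": 6,"y": -6,"z": 0,"twist": -10},{"x": 9,"y": -9,"z": 0,"twist": -13},{"x": 12,"y": -12,"z": 0,"twist": -13},{"x": 15,"y": -15,"z": 0,"twist": -13},{"x": 18,"y": -18,"z": 0,"twist": -13},{"x": 21,"y": -21,"z": 0,"twist": -13},{"x": 24,"y": -24,"z": 0,"twist": -13},{"x": 27,"y": -27,"z": 0,"twist": -13},{"x": 30,"y": -30,"z": 0,"twist": -13}])

```text
$.series[0]: bad value
```

Emit:
step_arm(series=[{"x": 1.5,"y": -1,"z": 0},{"x": 2.9,"y": -2.3,"z": 0},{"x": 2.9,"y": -2.3,"z": 0},{"x": 2.9,"y": -2.3,"z": 0}])

```text
$.series[0]: bad value
```

```bash
cat >> h.py <<'E'
c=np.array([.5783,-.0259]);a=.128;ex=np.array([np.cos(a),np.sin(a)]);ey=np.array([-ex[1],ex[0]]);M=np.c_[ex,ey]
def st():
    from scipy.spatial.transform import Rotation as Ro
    o=bot.get_obs();e=o['eef_pos'];R=Ro.from_quat(o['tool_rot']).as_matrix()
    print('t',round(o['clock'],2),'world',e.round(4),'box',((e[:2]-c)@M).round(4),'jawyaw',np.degrees(np.arctan2(R[1,2],R[0,2])).round(1),'tilt',R[2,0].round(3),'F',o['ft_force'].round(1),o['joint_pos'].round(2)); return e
E
python3 - <<'E'
from h import *
st();p,d=shot('scene','s1');cv2.imwrite('pics/s1z.png',cv2.resize(p[60:310,190:440,::-1],None,fx=2.3,fy=2.3,interpolation=cv2.INTER_CUBIC))
E
```

```text
t 0.93 world [0.2988 0.3037 0.3634] box [-0.2351  0.3626] jawyaw 20.0 tilt -1.0 F [ 0.3  0.6 -0.3] [0.79 0.08 0.22 1.71 0.   2.01]
```

View pics/s1z.png

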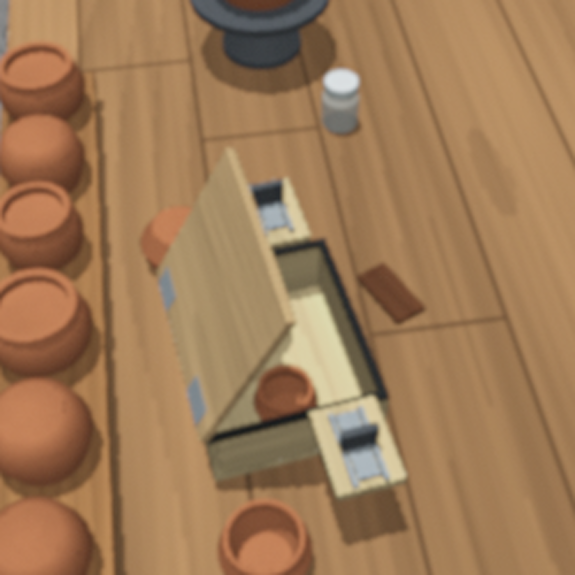

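The move was refused because every row needs all the fields, so nothing has moved. The picture shows the scene unchanged and the arm out of frame.

Emit:
step_arm(series=[{"x": 3,"y": -3,"z": 0,"twist": -5,"jaw": 0},{"x": 6,"y": -6,"z": 0,"twist": -10,"jaw": 0},{"x": 9,"y": -9,"z": 0,"twist": -13,"jaw": 0},{"x": 12,"y": -12,"z": 0,"twist": -13,"jaw": 0},{"x": 15,"y": -15,"z": 0,"twist": -13,"jaw": 0},{"x": 18,"y": -18,"z": 0,"twist": -13,"jaw": 0},{"x": 21,"y": -21,"z": 0,"twist": -13,"jaw": 0},{"x": 24,"y": -24,"z": 0,"twist": -13,"jaw": 0},{"x": 27,"y": -27,"z": 0,"twist": -13,"jaw": 0},{"x": 30,"y": -30,"z": 0,"twist": -13,"jaw": 0}])

```text
clock: 1.82
eef_pos: [0.5932, 0.0086, 0.3629]
tool_rot: [-0.041, 0.706, 0.038, 0.706]
ft_force: [2.4, 0.7, 0.9]
grip_width: 0.0001
```

Emit:
step_arm(series=[{"x": 1.5,"y": -1,"z": 0,"twist": 0,"jaw": 0},{"x": 2.9,"y": -2.3,"z": 0,"twist": 0,"jaw": 0},{"x": 2.9,"y": -2.3,"z": 0,"twist": 0,"jaw": 0},{"x": 2.9,"y": -2.3,"z": 0,"twist": 0,"jaw": 0}])

```text
clock: 2.15
eef_pos: [0.6226, -0.015, 0.3609]
tool_rot: [-0.041, 0.707, 0.038, 0.705]
ft_force: [-0.4, 0.1, 0.1]
grip_width: -0.0001
```

Run:
```python
from h import *
st();p,d=shot('scene','s2');cv2.imwrite('pics/s2z.png',cv2.resize(p[60:310,190:440,::-1],None,fx=2.3,fy=2.3,interpolation=cv2.INTER_CUBIC))
```

```text
t 2.15 world [ 0.6226 -0.015   0.3609] box [0.0453 0.0052] jawyaw 6.3 tilt -1.0 F [-0.4  0.1  0.1] [-0.02  0.54  0.86  1.89 -0.    1.44]
```

View pics/s2z.png

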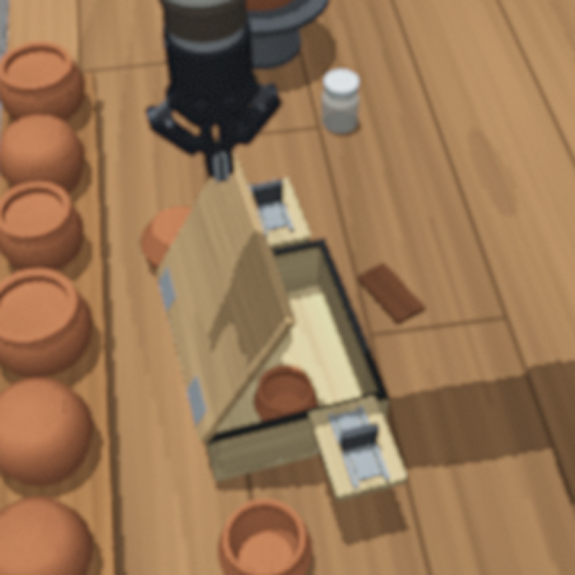

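The gripper is over the lid's upper face with clearance. The fingertips are at (220,165) in the zoom. Next I'll compute the arc for a contact about 20 mm in from the free edge.

```bash
cat > arc.py <<'E'
from h import *
import sys
e=st();b=(e[:2]-c)@M
for th in np.arange(float(sys.argv[1]),float(sys.argv[2])-.001,-.06):
    r=.198;x=.11-r*np.cos(th)+.012*np.sin(th)+.0145;z=.1+r*np.sin(th)+.012*np.cos(th)
    w=c+x*ex; print(round(th,3),((w-e[:2])*100).round(1),((z-e[2])*100).round(1))
E
python3 arc.py 1.16 -0.02
```

```text
t 2.2 world [ 0.6221 -0.0142  0.3619] box [0.0449 0.006 ] jawyaw 6.4 tilt -1.0 F [ 0.7 -0.1  0.9] [-0.02  0.54  0.86  1.89 -0.    1.44]
1.16 [ 1.2 -0.4] -7.6
1.1 [ 0.1 -0.6] -8.0
1.04 [-0.9 -0.7] -8.5
0.98 [-2.  -0.9] -9.1
0.92 [-3. -1.] -9.7
0.86 [-3.9 -1.1] -10.4
0.8 [-4.9 -1.2] -11.1
0.74 [-5.7 -1.3] -12.0
0.68 [-6.5 -1.4] -12.8
0.62 [-7.3 -1.5] -13.7
0.56 [-8.  -1.6] -14.7
0.5 [-8.7 -1.7] -15.6
0.44 [-9.3 -1.8] -16.7
0.38 [-9.8 -1.9] -17.7
0.32 [-10.3  -1.9] -18.8
0.26 [-10.7  -2. ] -19.9
0.2 [-11.  -2.] -21.1
0.14 [-11.3  -2.1] -22.2
0.08 [-11.5  -2.1] -23.4
0.02 [-11.6  -2.1] -24.6
```

Emit:
step_arm(series=[{"x": 1.0,"y": -0.4,"z": -2,"twist": 1,"jaw": 0},{"x": 1.3,"y": -0.4,"z": -4.5,"twist": 1,"jaw": 0},{"x": 1.3,"y": -0.4,"z": -7,"twist": 1,"jaw": 0},{"x": 1.2,"y": -0.4,"z": -7.6,"twist": 1,"jaw": 0},{"x": 0.6,"y": -0.5,"z": -7.8,"twist": 1,"jaw": 0},{"x": 0.1,"y": -0.6,"z": -8,"twist": 1,"jaw": 0},{"x": -0.4,"y": -0.7,"z": -8.2,"twist": 1,"jaw": 0},{"x": -0.9,"y": -0.7,"z": -8.5,"twist": 1,"jaw": 0},{"x": -1.4,"y": -0.8,"z": -8.8,"twist": 1,"jaw": 0},{"x": -2.0,"y": -0.9,"z": -9.1,"twist": 1,"jaw": 0}])

```text
clock: 3.03
eef_pos: [0.6015, -0.0222, 0.2727]
tool_rot: [-0.048, 0.706, 0.045, 0.705]
ft_force: [-0.5, 0.2, -0.1]
grip_width: -0.0001
```

```bash
cat > lid.py <<'E'
from h import *
import sys
f=sys.argv[1]
st();p,d=shot('scene',f);cv2.imwrite(f'pics/{f}z.png',cv2.resize(p[60:310,190:440,::-1],None,fx=2.3,fy=2.3,interpolation=cv2.INTER_CUBIC))
W=world('scene',d);B=W.copy();B[...,:2]=(W[...,:2]-c)@M
m=(d>0)&(B[...,1]>.05)&(B[...,1]<.12)&(B[...,0]>-.13)&(B[...,0]<.10)&(B[...,2]>.105)
q=B[m]
if len(q)>30:
    A=np.polyfit(q[:,0],q[:,2],1);print(len(q),'lid angle',-np.arctan(A[0]),'rms',np.std(q[:,2]-np.polyval(A,q[:,0])),q[:,2].max())
E
python3 lid.py s3
```

```text
t 3.03 world [ 0.6015 -0.0222  0.2727] box [0.0235 0.0007] jawyaw 7.5 tilt -1.0 F [-0.5  0.2 -0.1] [-0.03  0.44  0.47  1.6  -0.    1.41]
3573 lid angle 1.2190698913176894 rms 0.1293178641840721 0.7197152597489063
```

View pics/s3z.png

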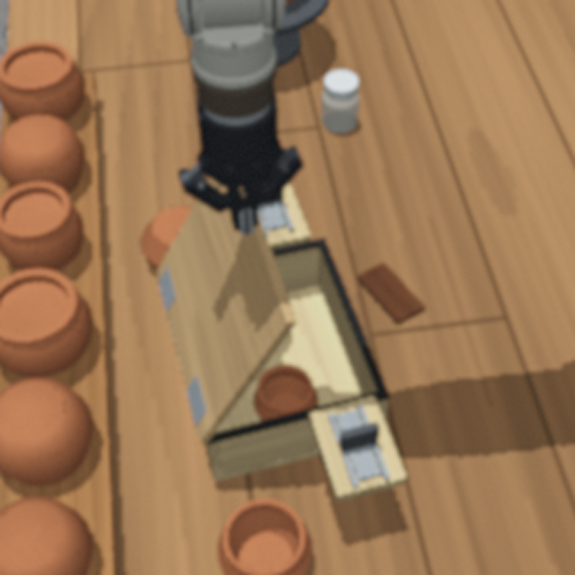

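Run:
```python
from h import *
for f,n in(('scene0','scene'),('s3','scene'),('top0','top')):
    d=np.load(f'pics/{f}.npz')['d'];W=world(n,d);B=W.copy();B[...,:2]=(W[...,:2]-c)@M
    for lo,hi in((.04,.07),(.08,.12),(-.12,-.08)):
        m=(d>0)&(B[...,1]>lo)&(B[...,1]<hi)&(B[...,0]>-.05)&(B[...,0]<.12)&(B[...,2]>.115)&(B[...,2]<.31)
        q=B[m]
        if len(q)<20: continue
        l=cv2.fitLine(q[:,[0,2]].astype(np.float32),cv2.DIST_HUBER,0,.001,.001).ravel()
        s=-l[1]/l[0]; th=np.arctan(s); off=(q[:,0]-.11)*np.sin(th)+(q[:,2]-.1)*np.cos(th)
        print(f,lo,len(q),'th',th,'offset(.012?)',np.median(off),'zmax',np.percentile(q[:,2],99))
```

```text
scene0 0.04 496 th 1.0580834 offset(.012?) 0.012326585397352794 zmax 0.29843648681597507
scene0 0.08 711 th 1.0570877 offset(.012?) 0.012607632906524543 zmax 0.2982206826014501
scene0 -0.12 520 th 1.0557468 offset(.012?) 0.012720205364239491 zmax 0.2985409669808807
s3 0.04 497 th 1.0597202 offset(.012?) 0.012094113886968749 zmax 0.29868016032804
s3 0.08 728 th 1.0578715 offset(.012?) 0.012432322582315523 zmax 0.2987220252369706
s3 -0.12 315 th 1.0574664 offset(.012?) 0.012486462268685702 zmax 0.2695046510340539
top0 0.04 253 th 1.0516597 offset(.012?) 0.014354696580611198 zmax 0.29880591064478956
top0 0.08 330 th 1.0539117 offset(.012?) 0.01413083590493156 zmax 0.30024934867764125
top0 -0.12 338 th 1.0589837 offset(.012?) 0.013316561897599551 zmax 0.29930943436646873
```

Run:
```python
from h import *
z=np.load('pics/s3.npz');d=z['d'];B=world('scene',d);B[...,:2]=(B[...,:2]-c)@M
th=1.057; h=(B[...,0]-.11)*np.sin(th)+(B[...,2]-.1)*np.cos(th)
m=(d>0)&(h>.018)&(abs(B[...,1])<.06)&(B[...,0]>-.03)&(B[...,0]<.08)&(B[...,2]<.36)&(B[...,2]>.2)
for lo in np.arange(.25,.36,.01):
    q=B[m&(B[...,2]>lo)&(B[...,2]<=lo+.01)]
    if len(q): print(lo.round(2),len(q),q.min(0).round(3),q.max(0).round(3))
p,_=shot('top','t3');w,_=shot('wrist','w3')
cv2.imwrite('pics/s3zz.png',cv2.resize(z['p'][100:200,250:350,::-1],None,fx=6,fy=6,interpolation=cv2.INTER_CUBIC))
```

```text
0.3 10 [0.014 0.005 0.302] [0.031 0.012 0.31 ]
0.31 37 [ 0.011 -0.004  0.31 ] [0.037 0.014 0.32 ]
0.32 33 [0.011 0.    0.32 ] [0.037 0.013 0.33 ]
0.33 29 [ 0.011 -0.007  0.33 ] [0.037 0.013 0.34 ]
0.34 57 [-0.006 -0.007  0.34 ] [0.055 0.015 0.35 ]
0.35 139 [-0.013 -0.01   0.35 ] [0.062 0.015 0.36 ]
```

View pics/s3zz.png

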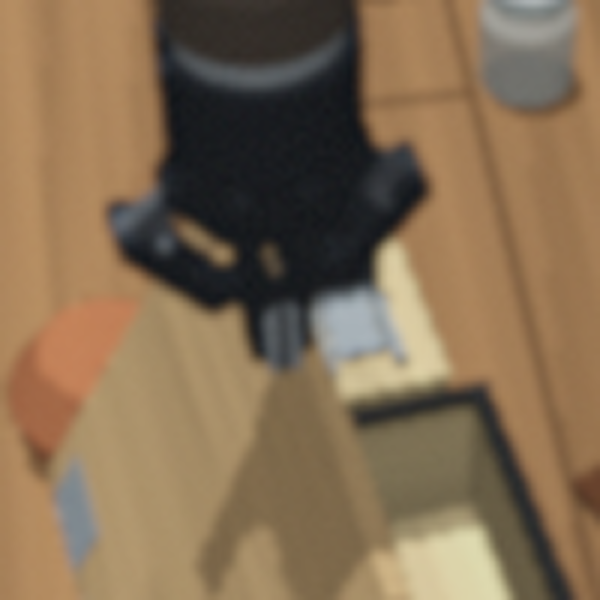

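View pics/w3.png

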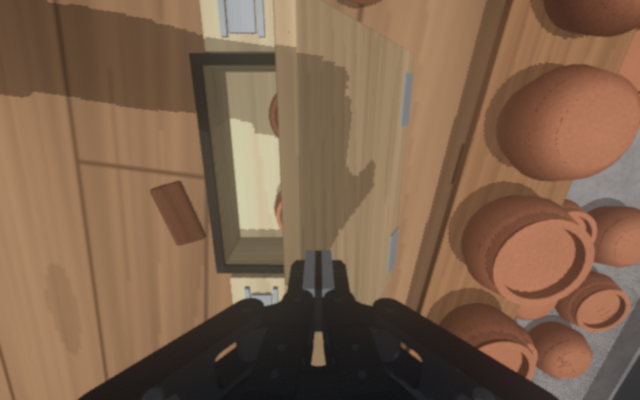

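Run:
```python
from h import *
z=np.load('pics/s3.npz');d=z['d'];B=world('scene',d);B[...,:2]=(B[...,:2]-c)@M
for u in(294,297,299):
  for v in range(148,168,2): print(u,v,B[v,u].round(3),z['p'][v,u])
ci=bot.camera_info('scene')
for h in(.2727,.29,.30):
  w=np.r_[c+M@np.array([.0235,.0007]),h];q=np.array(ci['R'])@w+ci['t'];q=np.array(ci['camera_matrix'])@q;print(h,q[:2]/q[2])
```

```text
294 148 [0.028 0.012 0.351] [23 26 29]
294 150 [0.028 0.011 0.343] [30 33 35]
294 152 [0.029 0.011 0.337] [68 71 75]
294 154 [0.029 0.01  0.329] [78 82 86]
294 156 [0.03  0.011 0.323] [72 78 81]
294 158 [0.03  0.01  0.315] [66 72 75]
294 160 [0.03  0.01  0.308] [112 101  88]
294 162 [ 0.026 -0.013  0.274] [152 130  98]
294 164 [0.156 0.657 1.043] [147 123  89]
294 166 [ 0.029 -0.003  0.271] [133 112  80]
297 148 [0.021 0.01  0.347] [23 25 29]
297 150 [0.021 0.007 0.337] [49 52 55]
297 152 [0.022 0.012 0.336] [67 71 74]
297 154 [0.022 0.01  0.327] [67 70 73]
297 156 [0.022 0.011 0.321] [64 68 72]
297 158 [0.022 0.011 0.313] [64 67 71]
297 160 [0.023 0.011 0.306] [68 68 69]
297 162 [ 0.021 -0.001  0.285] [112  95  71]
297 164 [0.022 0.001 0.281] [127 106  75]
297 166 [0.023 0.006 0.278] [127 105  76]
299 148 [0.017 0.013 0.349] [24 27 30]
299 150 [0.017 0.014 0.343] [44 46 50]
299 152 [0.016 0.009 0.331] [71 75 78]
299 154 [0.017 0.012 0.327] [70 75 79]
299 156 [0.017 0.008 0.316] [75 80 85]
299 158 [0.018 0.011 0.312] [86 87 87]
299 160 [0.017 0.009 0.303] [102  97  93]
299 162 [0.017 0.003 0.289] [123 105  78]
299 164 [0.019 0.011 0.291] [126 105  75]
299 166 [0.02  0.016 0.289] [125 105  75]
0.2727 [296.31325804 166.13473571]
0.29 [296.00363524 161.54813834]
0.3 [295.82069837 158.83820307]
```

View pics/t3.png

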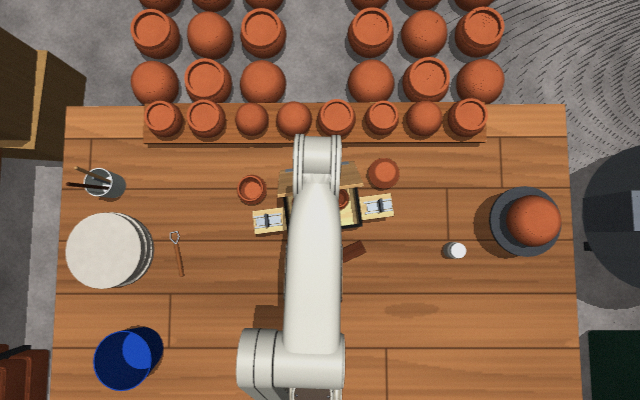

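The scene view and depth put the shut fingertips at z≈0.300 (pixel row about 161), while the TCP reads 0.273. So the real tips end about 27 mm above the reported TCP, and the force near zero agrees. I'll replan with that offset and confirm it by contact.

```bash
sed -i 's/+.012\*np.cos(th)$/+.012*np.cos(th)-.027/; s/z=.1+r/z=.1+r/' arc.py; grep -n 027 arc.py; python3 arc.py 1.16 0.5
```

```text
5:    r=.198;x=.11-r*np.cos(th)+.012*np.sin(th)+.0145;z=.1+r*np.sin(th)+.012*np.cos(th)-.027
t 3.18 world [ 0.6016 -0.0224  0.2726] box [0.0235 0.0005] jawyaw 7.5 tilt -1.0 F [ 0.7  0.4 -0.2] [-0.03  0.44  0.47  1.6  -0.    1.41]
1.16 [3.3 0.4] -1.3
1.1 [2.2 0.2] -1.8
1.04 [1.1 0.1] -2.3
0.98 [ 0.1 -0. ] -2.8
0.92 [-0.9 -0.2] -3.5
0.86 [-1.9 -0.3] -4.2
0.8 [-2.8 -0.4] -4.9
0.74 [-3.7 -0.5] -5.7
0.68 [-4.5 -0.6] -6.6
0.62 [-5.3 -0.7] -7.5
0.56 [-6.  -0.8] -8.4
0.5 [-6.6 -0.9] -9.4
```

Emit:
step_arm(series=[{"x": 2,"y": 0.2,"z": 0.5,"twist": 0,"jaw": 0},{"x": 3.3,"y": 0.4,"z": 0,"twist": 0,"jaw": 0},{"x": 3.3,"y": 0.4,"z": -1.3,"twist": 0,"jaw": 0},{"x": 2.7,"y": 0.3,"z": -1.5,"twist": 0,"jaw": 0},{"x": 2.2,"y": 0.2,"z": -1.8,"twist": 0,"jaw": 0},{"x": 1.6,"y": 0.2,"z": -2.0,"twist": 0,"jaw": 0},{"x": 1.1,"y": 0.1,"z": -2.3,"twist": 0,"jaw": 0},{"x": 0.6,"y": 0,"z": -2.6,"twist": 0,"jaw": 0},{"x": 0.1,"y": 0,"z": -2.8,"twist": 0,"jaw": 0}])

```text
clock: 3.93
eef_pos: [0.6043, -0.022, 0.2462]
tool_rot: [-0.048, 0.704, 0.045, 0.707]
ft_force: [5.4, 1.1, -0.1]
grip_width: -0.0001
```

```bash
cat > lid.py <<'E'
from h import *
import sys
f=sys.argv[1]
st();p,d=shot('scene',f);cv2.imwrite(f'pics/{f}z.png',cv2.resize(p[60:310,190:440,::-1],None,fx=2.3,fy=2.3,interpolation=cv2.INTER_CUBIC))
B=world('scene',d);B[...,:2]=(B[...,:2]-c)@M
m=(d>0)&(B[...,1]>.08)&(B[...,1]<.12)&(B[...,0]>-.1)&(B[...,0]<.11)&(B[...,2]>.105)&(B[...,2]<.31)
q=B[m]
if len(q)>30:
    l=cv2.fitLine(q[:,[0,2]].astype(np.float32),cv2.DIST_HUBER,0,.001,.001).ravel();th=np.arctan(-l[1]/l[0])
    print(len(q),'th',th,'off',np.median((q[:,0]-.11)*np.sin(th)+(q[:,2]-.1)*np.cos(th)),'zmax',np.percentile(q[:,2],99))
E
python3 lid.py s4
```

```text
t 3.93 world [ 0.6043 -0.022   0.2462] box [0.0263 0.0005] jawyaw 7.5 tilt -1.0 F [ 5.4  1.1 -0.1] [-0.03  0.44  0.4   1.52 -0.    1.41]
726 th 1.0236255 off 0.012292615450723441 zmax 0.29469548795971445
```

View pics/s4z.png

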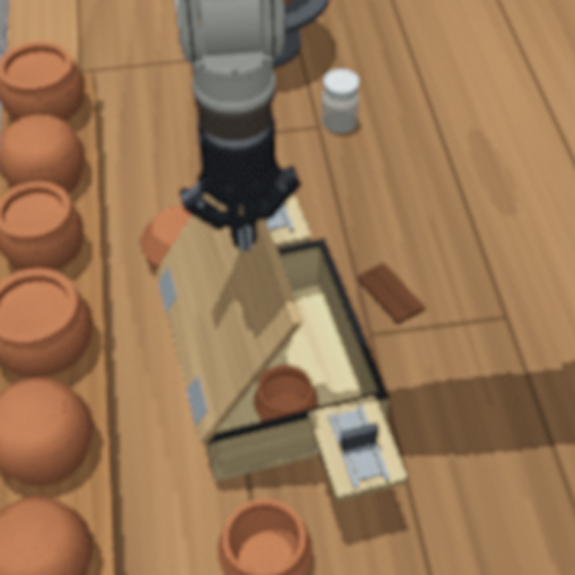

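Contact is made: the lid moved from 1.057 to 1.024 rad with about 5 N, so the tip offset holds. I'll carry on along the arc.

```bash
python3 arc.py 0.98 -0.02
```

```text
t 3.98 world [ 0.6031 -0.0221  0.2458] box [0.0251 0.0006] jawyaw 7.5 tilt -1.0 F [2.9 0.1 0.1] [-0.03  0.44  0.4   1.52 -0.    1.41]
0.98 [-0.1 -0.1] -0.2
0.92 [-1.1 -0.2] -0.8
0.86 [-2.  -0.3] -1.5
0.8 [-3.  -0.4] -2.2
0.74 [-3.8 -0.6] -3.0
0.68 [-4.7 -0.7] -3.9
0.62 [-5.4 -0.8] -4.8
0.56 [-6.1 -0.9] -5.7
0.5 [-6.8 -0.9] -6.7
0.44 [-7.4 -1. ] -7.8
0.38 [-7.9 -1.1] -8.8
0.32 [-8.4 -1.1] -9.9
0.26 [-8.8 -1.2] -11.0
0.2 [-9.1 -1.2] -12.2
0.14 [-9.4 -1.3] -13.3
0.08 [-9.6 -1.3] -14.5
0.02 [-9.7 -1.3] -15.7
```

Emit:
step_arm(series=[{"x": -0.6,"y": -0.1,"z": -0.6,"twist": 0,"jaw": 0},{"x": -1.1,"y": -0.2,"z": -0.9,"twist": 0,"jaw": 0},{"x": -1.6,"y": -0.2,"z": -1.2,"twist": 0,"jaw": 0},{"x": -2.0,"y": -0.3,"z": -1.6,"twist": 0,"jaw": 0},{"x": -2.5,"y": -0.4,"z": -2.0,"twist": 0,"jaw": 0},{"x": -3.0,"y": -0.4,"z": -2.4,"twist": 0,"jaw": 0}])

```text
clock: 4.48
eef_pos: [0.5727, -0.0264, 0.2217]
tool_rot: [-0.048, 0.705, 0.044, 0.707]
ft_force: [1.6, -0.9, 4.8]
grip_width: -0.0002
```

```bash
python3 lid.py s5; python3 arc.py 0.8 -0.02
```

```text
t 4.48 world [ 0.5727 -0.0264  0.2217] box [-0.0057  0.0002] jawyaw 7.5 tilt -1.0 F [ 1.6 -0.9  4.8] [-0.04  0.38  0.24  1.43 -0.    1.4 ]
882 th 0.8206181 off 0.012585856764241742 zmax 0.2700230098924727
t 4.53 world [ 0.5713 -0.0265  0.2208] box [-0.007   0.0003] jawyaw 7.5 tilt -1.0 F [-0.6 -1.6  1.9] [-0.04  0.38  0.24  1.43 -0.01  1.4 ]
0.8 [0.2 0. ] 0.3
0.74 [-0.7 -0.1] -0.5
0.68 [-1.5 -0.2] -1.4
0.62 [-2.2 -0.3] -2.3
0.56 [-3.  -0.4] -3.2
0.5 [-3.6 -0.5] -4.2
0.44 [-4.2 -0.6] -5.3
0.38 [-4.7 -0.6] -6.3
0.32 [-5.2 -0.7] -7.4
0.26 [-5.6 -0.7] -8.5
0.2 [-6.  -0.8] -9.7
0.14 [-6.2 -0.8] -10.8
0.08 [-6.4 -0.9] -12.0
0.02 [-6.6 -0.9] -13.2
```

View pics/s5z.png

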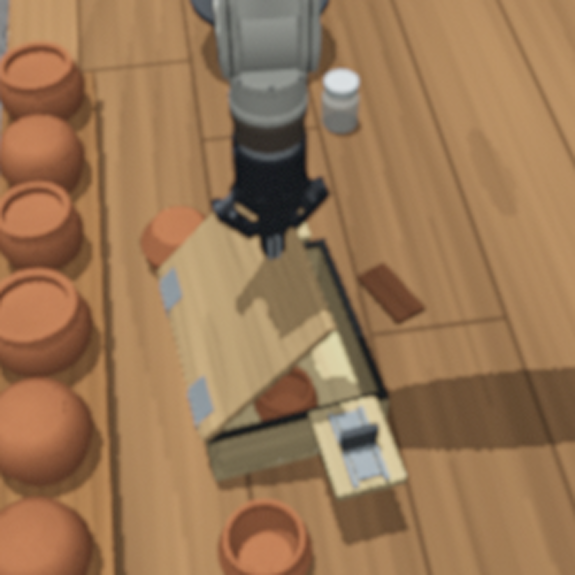

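The lid is at 0.82 rad and following, with the fingers at (273,245) on its upper face. I'll continue.

Emit:
step_arm(series=[{"x": -0.7,"y": -0.1,"z": -0.5,"twist": 0,"jaw": 0},{"x": -1.5,"y": -0.2,"z": -1.4,"twist": 0,"jaw": 0},{"x": -2.2,"y": -0.3,"z": -2.3,"twist": 0,"jaw": 0},{"x": -2.9,"y": -0.4,"z": -3.2,"twist": 0,"jaw": 0},{"x": -3.5,"y": -0.5,"z": -4.2,"twist": 0,"jaw": 0},{"x": -4.1,"y": -0.6,"z": -5.3,"twist": 0,"jaw": 0},{"x": -4.6,"y": -0.6,"z": -6.3,"twist": 0,"jaw": 0},{"x": -5.0,"y": -0.7,"z": -7.4,"twist": 0,"jaw": 0},{"x": -5.3,"y": -0.7,"z": -8.5,"twist": 0,"jaw": 0}])

```text
clock: 5.28
eef_pos: [0.5163, -0.0339, 0.1347]
tool_rot: [-0.048, 0.707, 0.044, 0.705]
ft_force: [-1.5, -0.5, 3.3]
grip_width: -0.0001
```

```bash
python3 lid.py s6; python3 arc.py 0.26 -0.02
```

```text
t 5.28 world [ 0.5163 -0.0339  0.1347] box [-0.0625 -0.    ] jawyaw 7.4 tilt -1.0 F [-1.5 -0.5  3.3] [-0.06  0.32 -0.08  1.18 -0.01  1.38]
1056 th 0.2671926 off 0.013305261716679687 zmax 0.17122156675047054
t 5.33 world [ 0.5146 -0.0338  0.1323] box [-0.0642  0.0003] jawyaw 7.4 tilt -1.0 F [ 0.4  0.2 -0. ] [-0.06  0.32 -0.08  1.18 -0.01  1.38]
0.26 [ 0. -0.] 0.3
0.2 [-0.3 -0.1] -0.8
0.14 [-0.6 -0.1] -2.0
0.08 [-0.8 -0.1] -3.2
0.02 [-0.9 -0.1] -4.3
```

View pics/s6z.png

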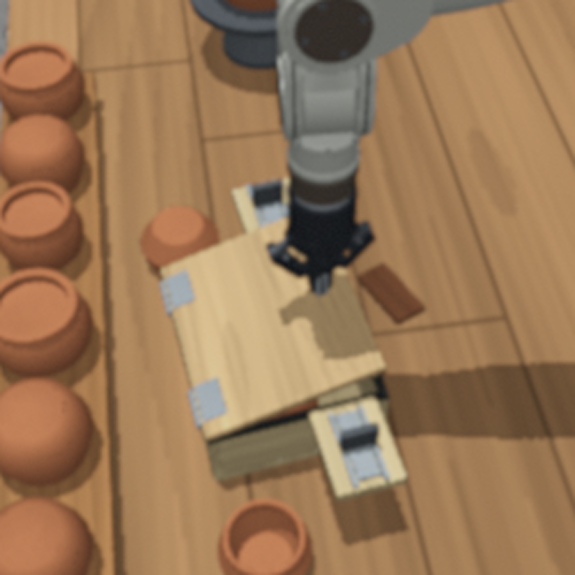

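The lid is at 0.27 rad, on track. Next is a slow descent to flush.

Emit:
step_arm(series=[{"x": -0.2,"y": 0,"z": -0.7,"twist": 0,"jaw": 0},{"x": -0.3,"y": -0.1,"z": -1.4,"twist": 0,"jaw": 0},{"x": -0.5,"y": -0.1,"z": -2.1,"twist": 0,"jaw": 0},{"x": -0.6,"y": -0.1,"z": -2.8,"twist": 0,"jaw": 0},{"x": -0.7,"y": -0.1,"z": -3.4,"twist": 0,"jaw": 0},{"x": -0.8,"y": -0.1,"z": -3.8,"twist": 0,"jaw": 0},{"x": -0.8,"y": -0.1,"z": -4.1,"twist": 0,"jaw": 0},{"x": -0.8,"y": -0.1,"z": -4.4,"twist": 0,"jaw": 0}])

```text
clock: 6.0
eef_pos: [0.5062, -0.035, 0.0879]
tool_rot: [-0.048, 0.708, 0.044, 0.703]
ft_force: [-0.5, 0.3, 2.2]
grip_width: -0.0
```

```bash
python3 lid.py s7
```

```text
t 6.0 world [ 0.5062 -0.035   0.0879] box [-0.0727  0.0002] jawyaw 7.4 tilt -1.0 F [-0.5  0.3  2.2] [-0.06  0.34 -0.17  1.06 -0.01  1.38]
981 th 0.013439902 off 0.013426230361926965 zmax 0.11919573629470476
```

Emit:
step_arm(series=[{"x": 0,"y": 0,"z": -0.2,"twist": 0,"jaw": 0},{"x": 0,"y": 0,"z": -0.3,"twist": 0,"jaw": 0},{"x": 0,"y": 0,"z": -0.3,"twist": 0,"jaw": 0}])

```text
clock: 6.3
eef_pos: [0.5063, -0.0348, 0.0851]
tool_rot: [-0.048, 0.708, 0.044, 0.703]
ft_force: [-1.7, -0.1, 7.0]
grip_width: 0.0001
```

Emit:
step_arm(series=[{"x": 0,"y": 0,"z": -0.2,"twist": 0,"jaw": 0},{"x": 0,"y": 0,"z": -0.3,"twist": 0,"jaw": 0},{"x": 0,"y": 0,"z": -0.3,"twist": 0,"jaw": 0}])

```text
clock: 6.55
eef_pos: [0.5064, -0.0349, 0.085]
tool_rot: [-0.048, 0.708, 0.044, 0.704]
ft_force: [-7.4, -0.2, 19.8]
grip_width: 0.0003
```

```bash
python3 lid.py s8
```

```text
t 6.55 world [ 0.5064 -0.0349  0.085 ] box [-0.0725  0.0003] jawyaw 7.4 tilt -1.0 F [-7.4 -0.2 19.8] [-0.06  0.34 -0.18  1.05 -0.01  1.38]
987 th -0.0009251128 off 0.013222002126811303 zmax 0.11724121980879167
```

View pics/s8z.png

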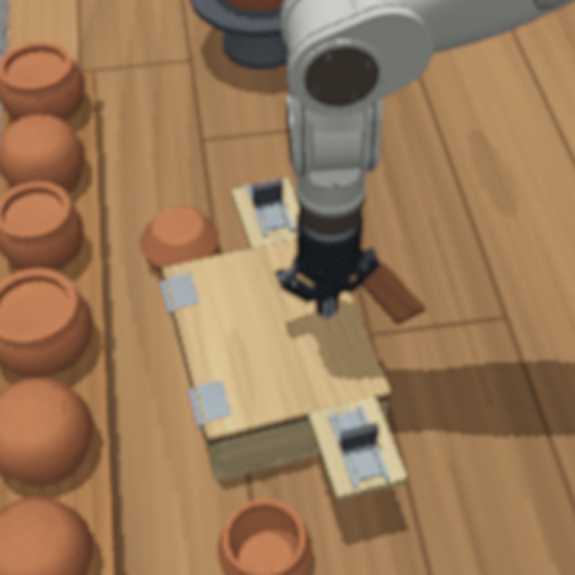

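The lid is flush: the fitted angle is about 0, the TCP stopped at 0.085 with 20 N, and both latches are still drawn back. Next I'll lift and go over to the outside of the left tab.

Emit:
step_arm(series=[{"x": 0,"y": 0,"z": 1,"twist": 0,"jaw": 0},{"x": 0,"y": 0,"z": 4,"twist": 0,"jaw": 0},{"x": 0,"y": 2,"z": 7,"twist": 0,"jaw": 0},{"x": -0.2,"y": 5,"z": 9,"twist": 0,"jaw": 0},{"x": -0.4,"y": 9,"z": 9,"twist": 0,"jaw": 0},{"x": -0.6,"y": 13,"z": 9,"twist": 0,"jaw": 0},{"x": -0.8,"y": 17,"z": 9,"twist": 0,"jaw": 0},{"x": -0.9,"y": 21,"z": 9,"twist": 0,"jaw": 0},{"x": -0.9,"y": 24.6,"z": 9,"twist": 0,"jaw": 0},{"x": -0.9,"y": 24.6,"z": 9,"twist": 0,"jaw": 0}])

```text
clock: 7.43
eef_pos: [0.4971, 0.2177, 0.1745]
tool_rot: [-0.049, 0.707, 0.048, 0.704]
ft_force: [0.7, -0.3, -0.1]
grip_width: 0.0001
```

```bash
python3 lid.py s9
python3 - <<'E'
from h import *
d=np.load('pics/s9.npz')['d'];B=world('scene',d);B[...,:2]=(B[...,:2]-c)@M
for nm,s in(('L',1),('R',-1)):
    m=(d>0)&(B[...,2]>.125)&(B[...,2]<.16)&(abs(B[...,0]+.05)<.03)&(B[...,1]*s>.12)&(B[...,1]*s<.215)
    if m.any(): print(nm,m.sum(),np.median(B[m],0),B[m].min(0),B[m].max(0))
m=(d>0)&(B[...,2]>.16)&(B[...,2]<.24)&(abs(B[...,0]+.05)<.07)&(abs(B[...,1]-.245)<.06);print('tool',B[m].min(0),B[m].max(0))
E
```

```text
t 7.43 world [0.4971 0.2177 0.1745] box [-0.0495  0.252 ] jawyaw 7.9 tilt -1.0 F [ 0.7 -0.3 -0.1] [ 0.41  0.34  0.07  1.3  -0.    1.85]
847 th -0.0027221972 off 0.013426161326207317 zmax 0.11721225397245619
L 5 [-0.02931614  0.19556102  0.12639133] [-0.03210635  0.18922733  0.1253767 ] [-0.02822799  0.19681435  0.13315866]
R 126 [-0.04864644 -0.19245834  0.1441262 ] [-0.0705981  -0.20060072  0.12541807] [-0.02878754 -0.18896661  0.15860814]
tool [-0.06295674  0.24791725  0.20666937] [-0.0353061   0.26400143  0.23910146]
```

View pics/s9z.png

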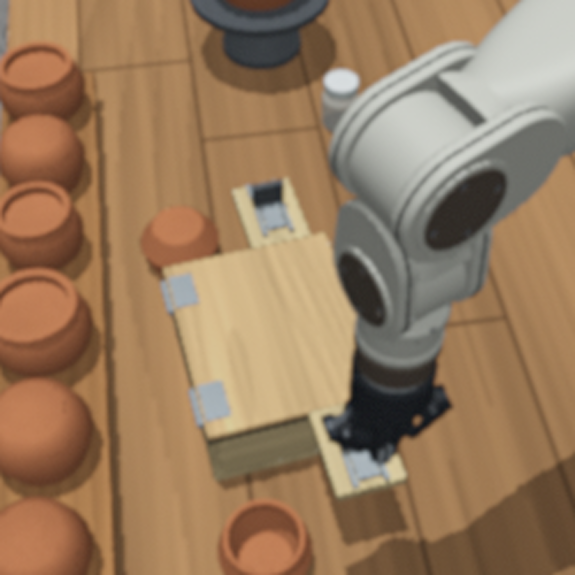

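The lid stays shut with the tool beyond the left tab at box y 252 mm. I'll lower it, then push inwards.

Emit:
step_arm(series=[{"x": 0,"y": 0,"z": -3,"twist": 0,"jaw": 0},{"x": 0,"y": 0,"z": -6,"twist": 0,"jaw": 0},{"x": 0,"y": 0,"z": -7.3,"twist": 0,"jaw": 0},{"x": 0.2,"y": -1.5,"z": -7.3,"twist": 0,"jaw": 0},{"x": 0.4,"y": -3,"z": -7.3,"twist": 0,"jaw": 0},{"x": 0.5,"y": -4,"z": -7.3,"twist": 0,"jaw": 0},{"x": 0.6,"y": -4.8,"z": -7.3,"twist": 0,"jaw": 0},{"x": 0.7,"y": -5.5,"z": -7.3,"twist": 0,"jaw": 0},{"x": 0.8,"y": -6.2,"z": -7.3,"twist": 0,"jaw": 0}])

```text
clock: 8.23
eef_pos: [0.5047, 0.1523, 0.1014]
tool_rot: [-0.049, 0.708, 0.047, 0.703]
ft_force: [-1.0, 2.1, -2.6]
grip_width: 0.0002
```

```bash
python3 lid.py s10
```

```text
t 8.23 world [0.5047 0.1523 0.1014] box [-0.0503  0.1861] jawyaw 7.8 tilt -1.0 F [-1.   2.1 -2.6] [ 0.29  0.37 -0.1   1.11 -0.    1.73]
678 th -0.0050823004 off 0.013583290094692588 zmax 0.11761796944859693
```

View pics/s10z.png

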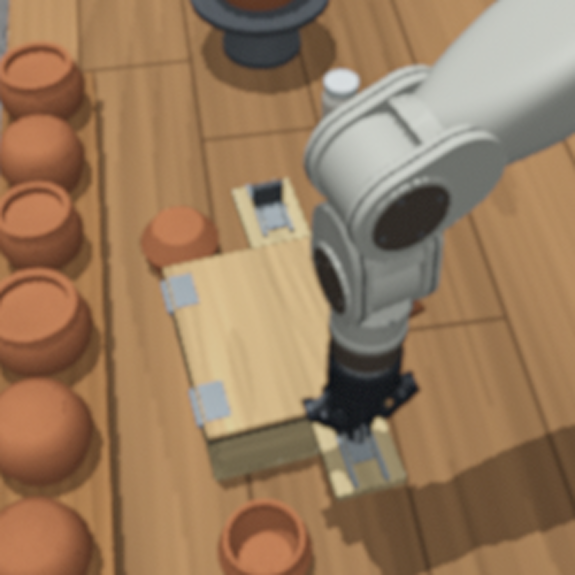

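The tab is moving with about 2 N, and the fingers are behind it at (360,425). About 3.5 cm remain.

Emit:
step_arm(series=[{"x": 0.1,"y": -0.8,"z": 0,"twist": 0,"jaw": 0},{"x": 0.2,"y": -1.5,"z": 0,"twist": 0,"jaw": 0},{"x": 0.3,"y": -2.2,"z": 0,"twist": 0,"jaw": 0},{"x": 0.4,"y": -2.8,"z": 0,"twist": 0,"jaw": 0},{"x": 0.4,"y": -3.1,"z": 0,"twist": 0,"jaw": 0},{"x": 0.4,"y": -3.3,"z": 0,"twist": 0,"jaw": 0},{"x": 0.4,"y": -3.4,"z": 0,"twist": 0,"jaw": 0}])

```text
clock: 8.87
eef_pos: [0.5093, 0.1181, 0.1016]
tool_rot: [-0.048, 0.707, 0.047, 0.704]
ft_force: [-0.3, 6.9, -1.7]
grip_width: -0.0003
```

```bash
python3 -c "
from h import *
st()"
```

```text
t 8.87 world [0.5093 0.1181 0.1016] box [-0.05    0.1516] jawyaw 7.7 tilt -1.0 F [-0.3  6.9 -1.7] [ 0.23  0.36 -0.11  1.11 -0.    1.66]
```

Emit:
step_arm(series=[{"x": 0,"y": -0.1,"z": 0,"twist": 0,"jaw": 0},{"x": 0,"y": -0.2,"z": 0,"twist": 0,"jaw": 0},{"x": 0,"y": -0.3,"z": 0,"twist": 0,"jaw": 0},{"x": 0,"y": -0.3,"z": 0,"twist": 0,"jaw": 0}])

```text
clock: 9.2
eef_pos: [0.5093, 0.1182, 0.1017]
tool_rot: [-0.047, 0.707, 0.05, 0.704]
ft_force: [-1.2, 10.5, -2.0]
grip_width: -0.0002
```

```bash
python3 -c "
from h import *
st()"
```

```text
t 9.2 world [0.5093 0.1182 0.1017] box [-0.05    0.1517] jawyaw 7.8 tilt -1.0 F [-1.2 10.5 -2. ] [ 0.22  0.36 -0.11  1.11  0.    1.66]
```

The left latch is on its stop: no further motion at 10 N, and box y of 151.7 mm against the 151 mm expected. I'll back off, lift and cross to the right side.

Emit:
step_arm(series=[{"x": -0.2,"y": 1.5,"z": 0,"twist": 0,"jaw": 0},{"x": -0.2,"y": 1.5,"z": 3,"twist": 0,"jaw": 0},{"x": -0.2,"y": 1.5,"z": 6.5,"twist": 0,"jaw": 0},{"x": -0.2,"y": 1.5,"z": 9,"twist": 0,"jaw": 0},{"x": 0,"y": 0,"z": 9,"twist": 0,"jaw": 0},{"x": 0.5,"y": -4,"z": 9,"twist": 0,"jaw": 0},{"x": 1.0,"y": -8,"z": 9,"twist": 0,"jaw": 0},{"x": 1.5,"y": -12,"z": 9,"twist": 0,"jaw": 0},{"x": 2.0,"y": -16,"z": 9,"twist": 0,"jaw": 0}])

```text
clock: 9.95
eef_pos: [0.5295, -0.0442, 0.1922]
tool_rot: [-0.048, 0.707, 0.049, 0.704]
ft_force: [0.1, 0.6, -0.9]
grip_width: -0.0005
```

Emit:
step_arm(series=[{"x": 0.5,"y": -4,"z": 0,"twist": 0,"jaw": 0},{"x": 1.0,"y": -8,"z": 0,"twist": 0,"jaw": 0},{"x": 1.5,"y": -12,"z": 0,"twist": 0,"jaw": 0},{"x": 2.0,"y": -16,"z": 0,"twist": 0,"jaw": 0},{"x": 2.5,"y": -20,"z": 0,"twist": 0,"jaw": 0},{"x": 3.0,"y": -23.7,"z": 0,"twist": 0,"jaw": 0},{"x": 3.0,"y": -23.7,"z": 0,"twist": 0,"jaw": 0}])

```text
clock: 10.53
eef_pos: [0.5591, -0.2892, 0.1912]
tool_rot: [-0.047, 0.707, 0.045, 0.704]
ft_force: [0.6, 0.1, -0.0]
grip_width: 0.0
```

```bash
python3 lid.py s11
python3 - <<'E'
from h import *
d=np.load('pics/s11.npz')['d'];B=world('scene',d);B[...,:2]=(B[...,:2]-c)@M
for nm,s in(('L',1),('R',-1)):
    m=(d>0)&(B[...,2]>.125)&(B[...,2]<.16)&(abs(B[...,0]+.05)<.03)&(B[...,1]*s>.11)&(B[...,1]*s<.215)
    if m.any(): print(nm,m.sum(),np.median(B[m],0),B[m].min(0),B[m].max(0))
E
```

```text
t 10.53 world [ 0.5591 -0.2892  0.1912] box [-0.0527 -0.2587] jawyaw 7.5 tilt -1.0 F [ 0.6  0.1 -0. ] [-0.47  0.51  0.37  1.43 -0.    0.97]
904 th 0.0030476477 off 0.013080097253551306 zmax 0.120297194079944
L 150 [-0.04938539  0.13918041  0.14714056] [-0.07214469  0.13048086  0.12518901] [-0.0283853   0.14168618  0.15907283]
R 126 [-0.05048084 -0.19297888  0.14524398] [-0.0708708  -0.2011253   0.12501254] [-0.02848327 -0.1882787   0.15823493]
```

View pics/s11z.png

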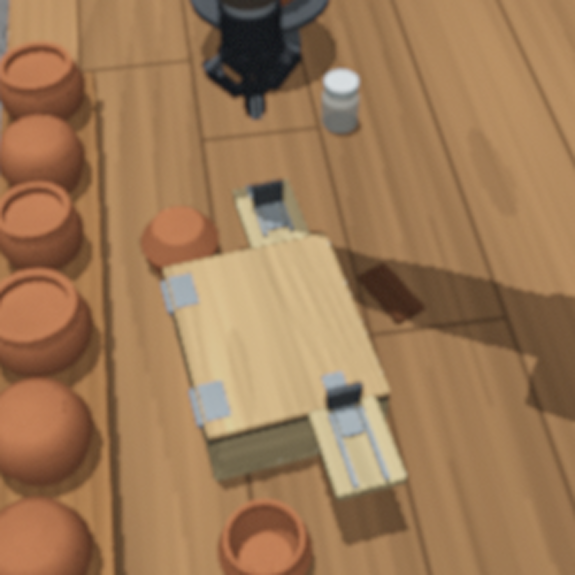

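The left tab stands at (345,397) in the zoom. Its outer face is at 139 mm, so its centre is about 134–135 mm and the latch is home, with its tongue over the lid. Now the right side.

Emit:
step_arm(series=[{"x": 0.2,"y": 0,"z": -3.5,"twist": 0,"jaw": 0},{"x": 0.2,"y": 0,"z": -7,"twist": 0,"jaw": 0},{"x": 0.2,"y": 0,"z": -9,"twist": 0,"jaw": 0},{"x": 0.2,"y": 1,"z": -9,"twist": 0,"jaw": 0},{"x": 0,"y": 2.5,"z": -9,"twist": 0,"jaw": 0},{"x": -0.1,"y": 3.7,"z": -9,"twist": 0,"jaw": 0},{"x": -0.2,"y": 4.5,"z": -9,"twist": 0,"jaw": 0},{"x": -0.3,"y": 5.2,"z": -9,"twist": 0,"jaw": 0},{"x": -0.4,"y": 5.9,"z": -9,"twist": 0,"jaw": 0},{"x": -0.5,"y": 6.6,"z": -9,"twist": 0,"jaw": 0}])

```text
clock: 11.42
eef_pos: [0.5552, -0.22, 0.103]
tool_rot: [-0.047, 0.706, 0.046, 0.705]
ft_force: [0.8, -2.9, 2.4]
grip_width: -0.0001
```

```bash
python3 lid.py s12
```

```text
t 11.42 world [ 0.5552 -0.22    0.103 ] box [-0.0477 -0.1896] jawyaw 7.6 tilt -1.0 F [ 0.8 -2.9  2.4] [-0.38  0.49  0.1   1.18 -0.    1.06]
909 th -0.00025704977 off 0.013271181213374728 zmax 0.12114357988636748
```

View pics/s12z.png

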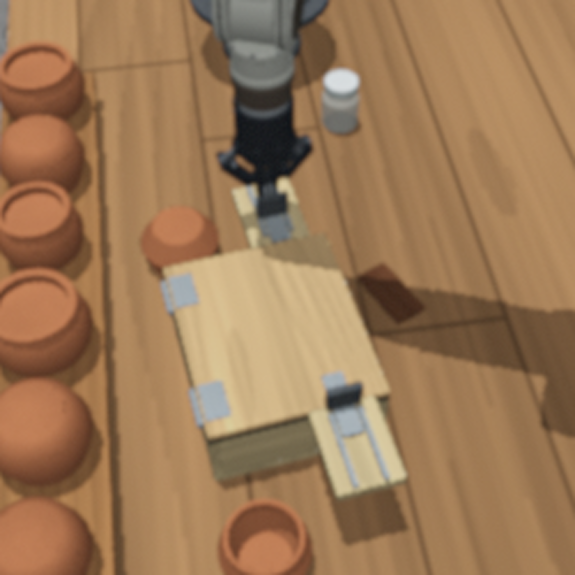

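The right tab at (270,205) is moving with about 3 N. About 3.85 cm remain.

Emit:
step_arm(series=[{"x": -0.1,"y": 0.8,"z": 0,"twist": 0,"jaw": 0},{"x": -0.2,"y": 1.6,"z": 0,"twist": 0,"jaw": 0},{"x": -0.3,"y": 2.3,"z": 0,"twist": 0,"jaw": 0},{"x": -0.4,"y": 2.9,"z": 0,"twist": 0,"jaw": 0},{"x": -0.5,"y": 3.3,"z": 0,"twist": 0,"jaw": 0},{"x": -0.5,"y": 3.6,"z": 0,"twist": 0,"jaw": 0},{"x": -0.5,"y": 3.8,"z": 0,"twist": 0,"jaw": 0},{"x": -0.5,"y": 3.8,"z": 0,"twist": 0,"jaw": 0}])

```text
clock: 12.13
eef_pos: [0.5497, -0.1811, 0.1029]
tool_rot: [-0.048, 0.706, 0.046, 0.705]
ft_force: [-1.0, -4.9, 2.0]
grip_width: -0.0002
```

Emit:
step_arm(series=[{"x": 0,"y": 0.1,"z": 0,"twist": 0,"jaw": 0},{"x": 0,"y": 0.2,"z": 0,"twist": 0,"jaw": 0},{"x": 0,"y": 0.3,"z": 0,"twist": 0,"jaw": 0},{"x": 0,"y": 0.3,"z": 0,"twist": 0,"jaw": 0}])

```text
clock: 12.47
eef_pos: [0.5497, -0.1812, 0.103]
tool_rot: [-0.049, 0.707, 0.043, 0.705]
ft_force: [1.0, -9.9, 0.1]
grip_width: -0.0004
```

```bash
python3 -c "
from h import *
st()"
```

```text
t 12.47 world [ 0.5497 -0.1812  0.103 ] box [-0.0482 -0.1504] jawyaw 7.5 tilt -1.0 F [ 1.  -9.9  0.1] [-0.31  0.45  0.04  1.16 -0.01  1.13]
```

The right latch is also on its stop at 10 N. I'll back off, rise clear and check.

Emit:
step_arm(series=[{"x": 0.1,"y": -1,"z": 0,"twist": 0,"jaw": 0},{"x": 0.3,"y": -2,"z": 0,"twist": 0,"jaw": 0},{"x": 0.3,"y": -2,"z": 3.5,"twist": 0,"jaw": 0},{"x": 0.3,"y": -2,"z": 7,"twist": 0,"jaw": 0},{"x": 0.3,"y": -4,"z": 10,"twist": 0,"jaw": 0},{"x": 0.3,"y": -7,"z": 12,"twist": 0,"jaw": 0},{"x": 0.3,"y": -7,"z": 12,"twist": 0,"jaw": 0},{"x": 0.3,"y": -7,"z": 12,"twist": 0,"jaw": 0}])

```text
clock: 13.13
eef_pos: [0.5531, -0.2528, 0.2238]
tool_rot: [-0.048, 0.706, 0.042, 0.705]
ft_force: [-0.4, -0.4, -0.8]
grip_width: 0.0002
```

```bash
python3 lid.py s13
python3 - <<'E'
from h import *
d=np.load('pics/s13.npz')['d'];B=world('scene',d);B[...,:2]=(B[...,:2]-c)@M
for nm,s in(('L',1),('R',-1)):
    m=(d>0)&(B[...,2]>.125)&(B[...,2]<.16)&(abs(B[...,0]+.05)<.03)&(B[...,1]*s>.11)&(B[...,1]*s<.215)
    print(nm,m.sum(),np.median(B[m],0),B[m].min(0),B[m].max(0))
p,_=shot('top','t13')
a=np.load('pics/top0.npz')['p']
for nm,(u,v) in dict(rib=(350,252),jar=(456,250),up=(252,188),down=(384,173),loop=(178,253)).items():
    A=a[v-24:v+24,u-20:u+20];C=p[v-24:v+24,u-20:u+20]
    print(nm,cv2.phaseCorrelate(np.float32(A.mean(2)),np.float32(C.mean(2))),np.abs(A.astype(int)-C).mean())
cv2.imwrite('pics/t13z.png',cv2.resize(p[140:270,150:480,::-1],None,fx=2.4,fy=2.4,interpolation=cv2.INTER_CUBIC))
E
```

```text
t 13.13 world [ 0.5531 -0.2528  0.2238] box [-0.0539 -0.2218] jawyaw 7.3 tilt -1.0 F [-0.4 -0.4 -0.8] [-0.42  0.45  0.36  1.47 -0.01  1.02]
900 th 0.002934792 off 0.013149219171318585 zmax 0.12053232947831159
L 148 [-0.04927186  0.13943048  0.14849723] [-0.07166155  0.13096055  0.12526587] [-0.02812377  0.14161708  0.15781654]
R 131 [-0.0491863  -0.13072875  0.14439322] [-0.07194162 -0.14319549  0.12539241] [-0.02779495 -0.12561631  0.15840094]
rib ((-0.25731951367135864, -5.547080470722776), 0.3215276723106702) 35.00572916666667
jar ((0.033475909006330795, -0.016733198278661376), 0.9766807315250238) 5.505729166666667
up ((-0.05218811949728419, -0.005567298092106654), 0.9860791193942229) 5.5699652777777775
down ((-0.4780886300831071, 0.12960144322205736), 0.721990974744161) 13.105555555555556
loop ((0.048725617254330444, -0.013511809474223924), 1.0078134955217442) 5.544270833333333
```

View pics/s13z.png

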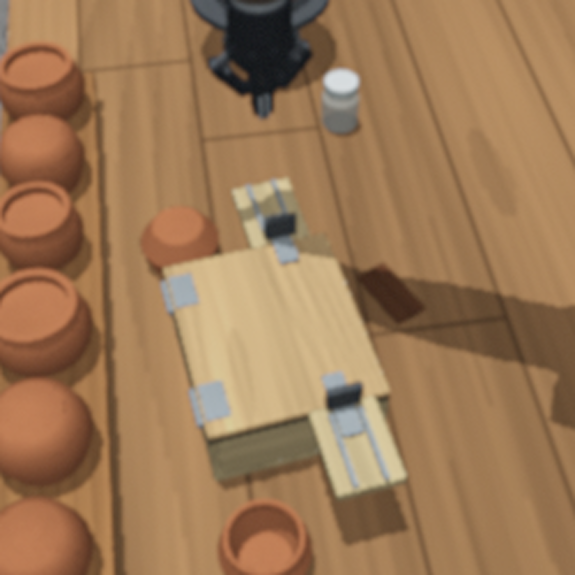

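View pics/t13z.png

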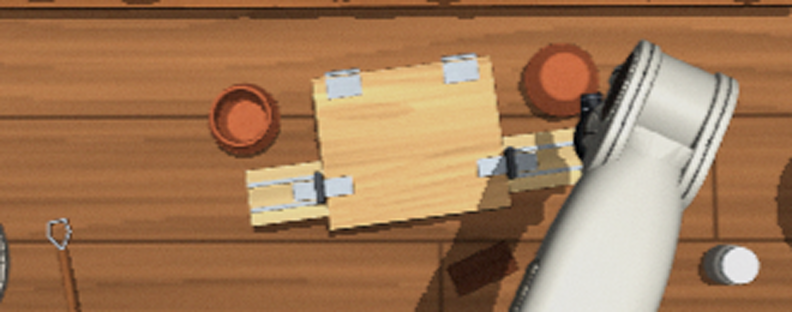

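Both tongues lie over the shut lid: the left tab is at (343,397) and the right one at (280,225). The rib only lies in the arm's shadow, still centred at about (351,252). I'm handing the job in.

```bash
python3 -c "
from workcell import bot
print(bot.job_done())"
```

```text
the job is handed in; nothing more can be done
None
```

The damp box is closed and handed in at about 13 s of the 54 s allowed. I pushed the lid down along its arc with shut fingertips, from 1.06 rad to flush. I then pushed the left latch and the right latch home and drew the arm clear.

**Last checks**
- **Lid:** the fitted angle is about 0.003 rad. When I pressed it shut it stopped moving, and the force rose to about 21 N.
- **Latches:** both stopped against their ends at about 10 N. The tab faces measured at box y +139 mm and −131 mm, which puts both within about 1 mm of fully home.
- **Clearance:** the force on the tool was about 1 N or less, so the arm was touching nothing.
- **Objects:** the jar, the upright bowl and the loop tool showed no shift in the top view. The two bowls inside the box are hidden by the lid, so I could not check them at the end.

**What disagreed**
- **Fingertip height:** the shut fingertips really end about 27 mm above the reported TCP. The first approach therefore missed the lid, and I corrected for it from the depth image and the contact.
- **Rib and mouth-down bowl:** the automatic shift check was unreliable for these two (correlation 0.32 and 0.72). The arm's shadow covers the rib, and the arm partly hides the bowl. Both look unmoved by eye.
- **Refused moves:** two move calls were refused because fields were missing; nothing moved.

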